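# Take the tall stop off the slicing board

### The arm

A 7-joint arm with a two-finger parallel gripper is mounted at the origin on a cart in front of the work surface, level with it; the furniture and walls round the work are solid. World frame = base frame: x ahead of the robot, y to its left, z up, the work surface at z = 0. Lengths are in m, angles in rad, forces in N, time in s.
With the tool pointing down it reaches from about 0.35 to 0.9 m from the base axis. Payload 19.9 kg.
Tool frame: the origin (TCP) lies between the finger pads; the fingertips stand 14 mm ahead of it and the grasp point (between the pads) lies 5 mm behind it; z points along the fingers, y is the line along which they close (so a half turn about z gives the same grasp; the last joint's range is limited). The gripper opens to 85 mm and grips with 20 to 120 N. Pads are 22 mm wide; open, the fingers measure 114 mm over their backs; the gripper's body (76 mm by 85 mm) begins 54 mm behind the grasp point. The pads swing forward as they close: fully open they stand 13 mm farther back than shut.
Start: joints at [-1.302, 0.417, -0.01, 1.614, 0.005, 1.111, -0.053], TCP at [0.191, 0.595, 0.245] pointing down, gripper open.
Joint ranges: [-2.81, 2.81], [-0.39, 2.02], [-1.27, 1.25], [0.06, 2.57], [-1.19, 4.33], [0.19, 2], [-2.82, 2.82]. Speed limits (rad/s): [1.89, 1.89, 2.39, 2.39, 3.01, 3.01, 3.01].

### API

Orientations are given as a 3x3 rotation matrix whose columns are the frame's x, y, z axes.
In Python, from workcell import robot gives the robot as it stands.
- The arm moves only by the tool arm_command, never from a script. Its argument "deltas" is a list of rows, each a list of 3 entries, a list of its own where there are three numbers: the finger opening in mm, from 0 to 85.4, then the shift along the tool's x, y, z in mm, then the turn, a rotation vector about the tool's x, y, z in degrees. In form: [[grip, [x, y, z], [ax, ay, az]], ...]. A call has 1 to 8 rows; each row is the pose to reach, as a shift and turn from the pose commanded when the call began, along the tool's axes at that moment; what a row does not reach only later rows make up. A row lasts 1/8 s, in which the tool goes at most 62.5 mm and 10.7 degrees, less where a joint would pass 70% of its speed; a pose out of reach is approached as far as the arm can. A call with a gripper value outside its range is refused whole. The fingers move at their own pace and stop on an object; "squeeze" is the grip in N (left out, the last holds). Time passes only in rows, so rows that repeat a pose let the fingers close. It gives the time, the measured TCP pose, the force, the opening and the grip force at its end, in the units of the state.
- robot.state(): the state, without advancing time (a new reading comes with each control period).
- robot.get_image(name): name is "scene" or "top"; returns a dict with "image" (384x512x3 uint8, blue, green, red), "camera_matrix" (3x3 intrinsics, pixels), "rvec" (rotation vector, rad) and "tvec" (3), from world to camera coordinates, as OpenCV has them. Camera axes: x right, y down, z forward; pixel columns grow to the right and rows downward; lengths in m; the calibration is good to about 2 mm. A picture is of the moment at which its call begins. There is no depth.
- robot.close_job(): hands the job in; it is judged then, once.
The state is a dict: "clock": time; "joint_positions": joint angles; "joint_vel": joint speeds; "joint_torque": joint torques, N m; "tool_pos": TCP position; "eef_rot": TCP orientation; "ft_force": force on the tool from outside, world axes, zero at the start; "moment": the same for the moment, N m; "opening": finger opening in m; "finger_force": force on a finger pad.
Only numpy, scipy, OpenCV 4.12 (cv2) and the standard library are available. Lean on these libraries where they do the work, as an engineer would, in place of code of your own. Each camera call takes 0.05 s, during which the arm holds its last target. There are 200 camera calls.

### The job

A long loaf has to go on the slicing board, so its tall flat stop must come off. Slide it along its T-track to the open end of the board, lift it out there, and stand it upright well on the round trivet, let go. Leave the low round stop in the other track where it is.

Things in the scene. Friction and masses are not known exactly. Their poses are not given: they have to be found in the camera images.
- tall_stop_centre (a point): Centre of the tall stop's upright dark wood plate: 46 mm across the track (its x), 20 along it (y), 70 high. This point is 35 mm below the plate's top, 50 above the underside of its steel foot (34 x 40 x 6 mm, captive under the track's lips, 3 mm play sideways and up). About 0.15 kg; slides easily, stands on its foot. In either track, axes along the board's, centre at board y -85 to +5 mm.
- low_stop_centre (a point): Half-way up the low stop: a dark wood round knob, 36 mm diameter, top 30 mm above the board, on the same kind of foot, loose in the other track. It stays where it is.
- slicing_board: Fixed wood board 230 (x) x 260 (y) x 19 mm; origin: centre of underside, z up. T-tracks along y at x = -55 and +55 mm, floor 6 mm up, 18 mm slot. The -y end (robot's right) is blocked. At the +y end (robot's left) the lips are missing for the last 60 mm (y 70 to 130): a stop centred at y 92 or more lifts straight out; below 88 it is captive. A clothes peg lies loose between the tracks.
- trivet: Flat round dark trivet with red rim, 176 mm in diameter, top 6 mm above the worktop, fixed on the worktop to the robot's left of the board; origin at the centre of its underside, z up.
Things that resemble listed ones, but are neither listed nor needed, are in the scene too. What is shaped like the part that bears tall_stop_centre but blue is not meant.

How it is judged:
By the outcome, as a careful person would: the job done as asked, in the order asked, and still so for the second after the job is handed in, with the robot touching nothing.
It also fails if it takes over 48 s, if anything falls off the work surface, if the arm or the gripper's body presses on something with over 40 N, if the wrist force passes 120 N, or if a joint passes its speed limit or range.

## Working session

There is one attempt and no reset: what is moved stays moved. The work goes in short steps, Python scripts to look and compute and a tool call to move; the robot and the scene stay as the last step left them, time stands still between calls to the robot, and variables do not carry over. Pictures are saved under pics/ and viewed, at most 10 in all, crops included, and the job is handed in when it is done.

Besides the shell and the picture viewer there is one more tool, called after ">>>" as a command line: name --argument value ..., lists and objects as JSON in quotes. arm_command: Moves the arm, as the interface text tells. Its arguments: {"type":"object","properties":{"deltas":{"type":"array","items":{"type":"array"}},"squeeze":{"type":"number"}},"required":["deltas"]}

```bash
mkdir -p pics
cat > h.py <<'E'
from workcell import robot
import numpy as np, cv2
def grab(n,f=None):
    d=robot.get_image(n)
    if f: cv2.imwrite('pics/'+f,d['image'])
    return d
def ray(d,u,v,z):
    K=np.array(d['camera_matrix']);R=cv2.Rodrigues(np.array(d['rvec'],float))[0];t=np.array(d['tvec'],float).ravel()
    c=-R.T@t; r=R.T@np.linalg.inv(K)@np.array([u,v,1.]); return c+r*(z-c[2])/r[2]
def proj(d,p):
    return cv2.projectPoints(np.array(p,float).reshape(-1,1,3),np.array(d['rvec'],float),np.array(d['tvec'],float),np.array(d['camera_matrix']),None)[0].reshape(-1,2)
E
python3 - <<'E'
from h import *
a=grab('scene','s0.png');b=grab('top','t0.png')
s=robot.state();print(s['tool_pos'],np.round(s['eef_rot'],3),s['opening'],s['clock'])
for d in(a,b):
    R=cv2.Rodrigues(np.array(d['rvec'],float))[0];print(-R.T@np.array(d['tvec']).ravel(),np.round(R,2))
E
```

```text
[0.19047016 0.59495093 0.24471337] [[-0.952  0.305 -0.   ]
 [ 0.305  0.952 -0.001]
 [-0.    -0.001 -1.   ]] 0.08553387070978724 0.1
[-0.50167188 -0.6450137   0.82820496] [[ 0.51 -0.86  0.  ]
 [-0.47 -0.28 -0.84]
 [ 0.72  0.42 -0.55]]
[ 0.40529388 -0.05771208  1.18213699] [[ 0.02 -1.   -0.01]
 [-1.   -0.02 -0.1 ]
 [ 0.1   0.02 -1.  ]]
```

View pics/s0.png

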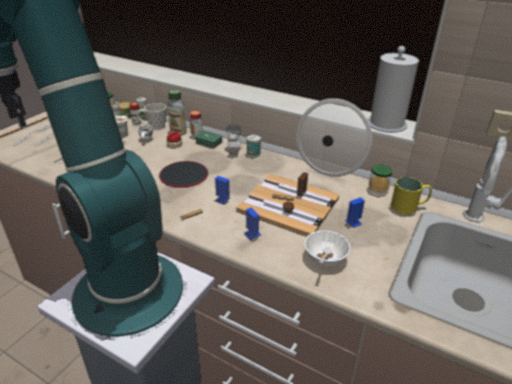

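View pics/t0.png

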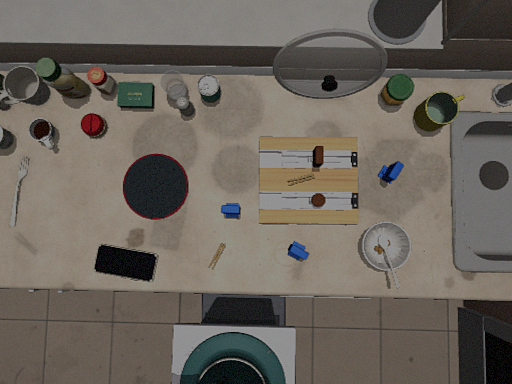

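The top view shows the board at about (259–358, 137–224). The tall stop is near (318,156) in the far track and the knob at (318,200). The trivet is at (156,186), and the blue lookalikes are off the board.

Run:
```python
from h import *
b=grab('top');s=grab('scene');im=b['image']
hsv=cv2.cvtColor(im,cv2.COLOR_BGR2HSV)
# board
m=cv2.inRange(hsv,(8,70,110),(28,255,255));m[:, :240]=0;m[:,375:]=0;m[:125]=0;m[235:]=0
m=cv2.morphologyEx(m,cv2.MORPH_OPEN,np.ones((3,3)))
r=cv2.minAreaRect(cv2.findNonZero(m));bp=cv2.boxPoints(r);P=np.array([ray(b,*p,.019) for p in bp])
print('board',bp.round(1).tolist(),P.round(4).tolist(),P.mean(0))
m=cv2.inRange(hsv,(0,100,60),(8,255,255))|cv2.inRange(hsv,(170,100,60),(180,255,255));m[:,:110]=0;m[:,200:]=0;m[:145]=0;m[230:]=0
e=cv2.fitEllipse(cv2.findNonZero(m)) if 0 else cv2.minEnclosingCircle(cv2.findNonZero(m));print('trivet',e,ray(b,*e[0],.006))
c=im[125:235,245:375];c=cv2.resize(c,None,fx=6,fy=5,interpolation=cv2.INTER_CUBIC)
cv2.imwrite('pics/ct.png',c)
c=s['image'][160:240,230:350];cv2.imwrite('pics/cs.png',cv2.resize(c,None,fx=6,fy=6,interpolation=cv2.INTER_CUBIC))
```

```text
board [[259.0, 137.0], [358.0, 137.0], [358.0, 223.0], [259.0, 223.0]] [[0.6458, -0.0568, 0.019], [0.651, -0.3194, 0.019], [0.4236, -0.3193, 0.019], [0.4178, -0.0615, 0.019]] [ 0.53455082 -0.18923965  0.019     ]
trivet ((155.0, 186.0), 33.121089935302734) [0.51016089 0.21825262 0.006     ]
```

View pics/ct.png

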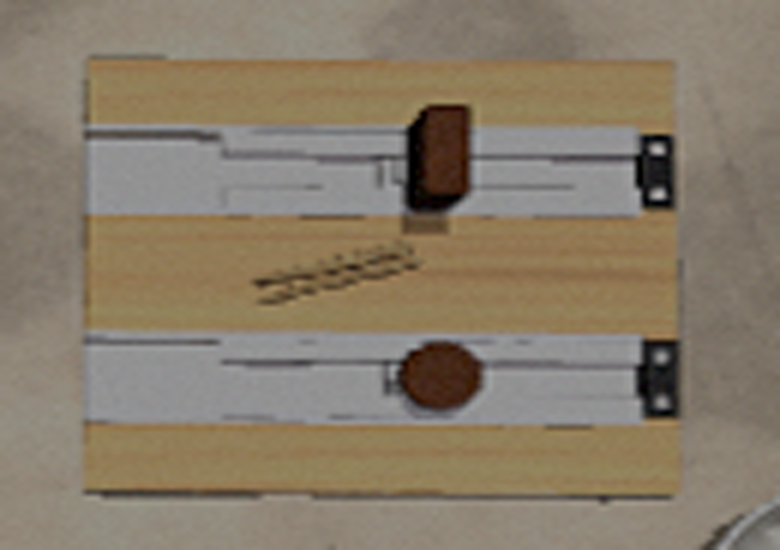

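View pics/cs.png

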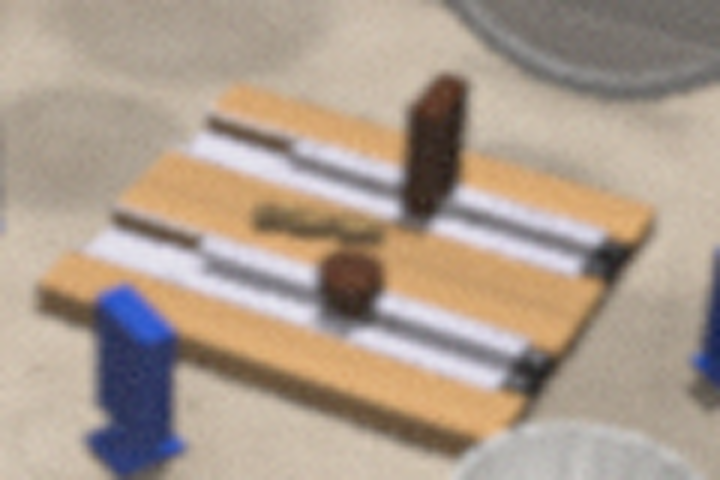

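The crops show the tall plate's top at crop x 425–470, y 105–195, upright in the far (+x) track. The open end is on the left, the knob is in the near track and the peg lies between the tracks.

Run:
```python
from h import *
b=grab('top')
f=lambda X,Y:((X+.5)/6-.5+245,(Y+.5)/5-.5+125)
C=np.array([ray(b,*f(*p),.019) for p in [(87,59),(674,60),(679,496),(84,493)]])
print(C.round(4));c=C.mean(0);print('c',c)
e=(C[0]-C[1]+C[3]-C[2])/2;x=(C[0]-C[3]+C[1]-C[2])/2
print('lens',np.hypot(*e[:2]),np.hypot(*x[:2]),'yaw y',np.degrees(np.arctan2(-e[0],e[1])),'yaw x',np.degrees(np.arctan2(x[1],x[0])))
for Y in (59,125,215,332,423,494):
  a=ray(b,*f(86,Y),.019);d=ray(b,*f(640,Y),.019);print(Y,a[:2].round(4),np.degrees(np.arctan2(-(a-d)[0],(a-d)[1])).round(2))
T=np.array([ray(b,*f(*p),.091) for p in [(426,105),(470,105),(468,194),(424,196)]]);print('stop',T.round(4),T.mean(0))
print('knob',ray(b,*f(440,375),.049))
s=robot.state();print(s['clock'],s['joint_positions'])
```

```text
[[ 0.6475 -0.0569  0.019 ]
 [ 0.652  -0.3165  0.019 ]
 [ 0.4215 -0.3187  0.019 ]
 [ 0.4172 -0.0605  0.019 ]]
c [ 0.53455347 -0.18813884  0.019     ]
lens 0.2589024361064314 0.23040897972663463 yaw y 0.9768729924885119 yaw x 0.7052424681619598
59 [ 0.6475 -0.0565] 1.13
125 [ 0.6119 -0.0573] 1.15
215 [ 0.5637 -0.0583] 1.19
332 [ 0.5016 -0.0596] 1.23
423 [ 0.4538 -0.0606] 1.26
494 [ 0.4167 -0.0613] 1.29
stop [[ 0.612  -0.198   0.091 ]
 [ 0.6124 -0.2162  0.091 ]
 [ 0.5677 -0.2157  0.091 ]
 [ 0.5663 -0.1976  0.091 ]] [ 0.58958286 -0.20686902  0.091     ]
knob [ 0.480364   -0.21057595  0.049     ]
0.25 [-1.30250294  0.41766769 -0.01029428  1.61383588  0.00466322  1.11072579
 -0.05302933]
```

>>> arm_command --deltas '[[85,[-20,-20,0],[0,0,-2]],[85,[-60,-60,0],[0,0,-5]],[85,[-100,-100,0],[0,0,-8]],[85,[-140,-142,0],[0,0,-11]],[85,[-180,-184,0],[0,0,-14]],[85,[-220,-226,0],[0,0,-17]],[85,[-260,-268,0],[0,0,-19]],[85,[-290,-300,0],[0,0,-19]]]' --squeeze 40

```text
clock: 1.25
tool_pos: [0.376, 0.2189, 0.2455]
eef_rot: [[-1.0, -0.021, 0.0], [-0.021, 1.0, 0.0], [-0.0, 0.0, -1.0]]
ft_force: [-0.2, 0.6, -0.4]
opening: 0.0848
finger_force: 0.0
```

>>> arm_command --deltas '[[85,[-25,-53,0],[0,0,0]],[85,[-50,-106,10],[0,0,0]],[85,[-76,-160,20],[0,0,0]],[85,[-102,-214,35],[0,0,0]],[85,[-128,-268,50],[0,0,0]],[85,[-154,-322,65],[0,0,0]],[85,[-180,-378,80],[0,0,0]],[85,[-205,-430,85],[0,0,0]]]'

```text
clock: 2.25
tool_pos: [0.59, -0.206, 0.1592]
eef_rot: [[-1.0, -0.022, -0.001], [-0.022, 1.0, 0.0], [0.001, 0.0, -1.0]]
ft_force: [0.4, 0.2, 1.0]
opening: 0.0851
finger_force: 0.0
```

>>> arm_command --deltas '[[85,[0,0,0],[0,0,0]],[85,[0,0,0],[0,0,0]]]'

```text
clock: 2.5
tool_pos: [0.5894, -0.2039, 0.16]
eef_rot: [[-1.0, -0.022, -0.001], [-0.022, 1.0, 0.0], [0.001, 0.0, -1.0]]
ft_force: [-0.3, 0.1, 0.4]
opening: 0.0849
finger_force: 0.0
```

Run:
```python
from h import *
s=grab('scene','s1.png');st=robot.state();print(st['tool_pos'],np.round(st['eef_rot'],4),st['clock'])
c=s['image'][100:240,210:370];cv2.imwrite('pics/s1c.png',cv2.resize(c,None,fx=4,fy=4,interpolation=cv2.INTER_CUBIC))
```

```text
[ 0.58949036 -0.20326296  0.16026831] [[-9.997e-01 -2.270e-02 -2.000e-04]
 [-2.270e-02  9.997e-01  6.000e-04]
 [ 2.000e-04  6.000e-04 -1.000e+00]] 2.55
```

View pics/s1c.png

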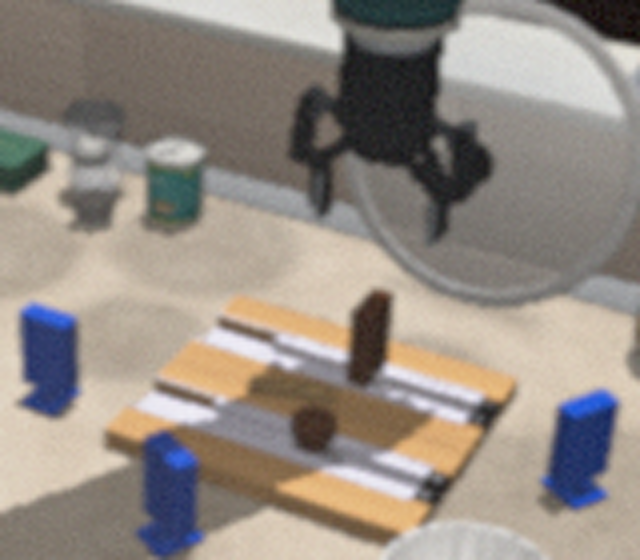

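The open gripper is above the plate and straddles it along the track, with its fingertips at about (320,210) and (435,240) in the crop. I'll descend and grip.

>>> arm_command --deltas '[[85,[0,-4,25],[0,0,0]],[85,[0,-4,55],[0,0,0]],[85,[0,-4,80],[0,0,0]],[85,[0,-4,97],[0,0,0]],[85,[0,-4,97],[0,0,0]],[40,[0,-4,97],[0,0,0]],[28,[0,-4,97],[0,0,0]],[15,[0,-4,97],[0,0,0]]]' --squeeze 40

```text
clock: 3.55
tool_pos: [0.59, -0.2084, 0.0639]
eef_rot: [[-1.0, -0.022, 0.001], [-0.022, 1.0, -0.0], [-0.001, -0.0, -1.0]]
ft_force: [0.4, 0.5, -0.6]
opening: 0.0316
finger_force: 0.0
```

>>> arm_command --deltas '[[10,[0,0,0],[0,0,0]],[10,[0,0,0],[0,0,0]],[10,[0,0,0],[0,0,0]],[10,[0,0,0],[0,0,0]]]'

```text
clock: 4.05
tool_pos: [0.5897, -0.2083, 0.0633]
eef_rot: [[-1.0, -0.022, -0.0], [-0.022, 1.0, -0.0], [0.0, -0.0, -1.0]]
ft_force: [0.1, 0.4, -0.6]
opening: 0.0197
finger_force: 44.7
```

>>> arm_command --deltas '[[10,[0,10,-1],[0,0,0]],[10,[0,30,-1],[0,0,0]],[10,[0,50,-1],[0,0,0]],[10,[0,70,-1],[0,0,0]],[10,[0,90,-1],[0,0,0]],[10,[0,108,-1],[0,0,0]],[10,[0,120,-1],[0,0,0]],[10,[0,120,-1],[0,0,0]]]'

```text
clock: 5.05
tool_pos: [0.5871, -0.0875, 0.0643]
eef_rot: [[-1.0, -0.023, 0.0], [-0.023, 1.0, 0.0], [-0.0, 0.0, -1.0]]
ft_force: [-0.2, -0.1, -1.4]
opening: 0.0198
finger_force: 44.7
```

Run:
```python
from h import *
s=grab('scene','s2.png');st=robot.state();print(st['tool_pos'],st['ft_force'],st['opening'],st['clock'])
c=s['image'][100:240,210:370];cv2.imwrite('pics/s2c.png',cv2.resize(c,None,fx=4,fy=4,interpolation=cv2.INTER_CUBIC))
```

```text
[ 0.58712025 -0.08843716  0.06439035] [ 0.29926065  0.52558915 -1.19196246] 0.019531223952251948 5.1
```

View pics/s2c.png

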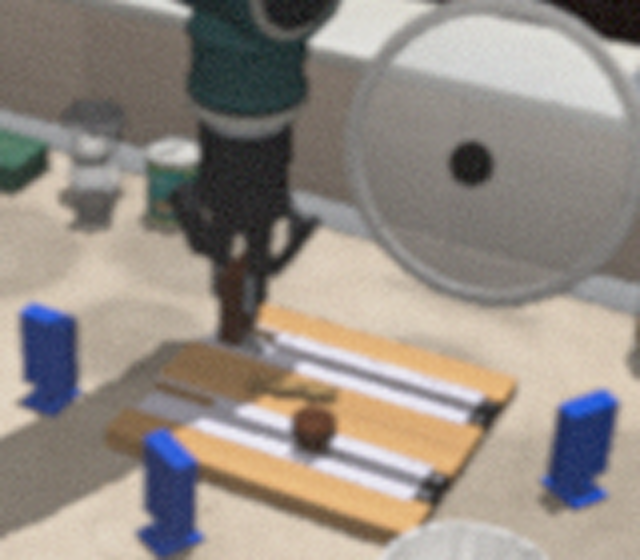

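The plate is in the gripper at the open end of the far track (about board y +100), and the knob hasn't moved. Next I lift straight up.

>>> arm_command --deltas '[[10,[0,0,-4],[0,0,0]],[10,[0,0,-10],[0,0,0]],[10,[0,0,-20],[0,0,0]],[10,[0,0,-35],[0,0,0]],[10,[0,0,-55],[0,0,0]],[10,[0,0,-75],[0,0,0]],[10,[0,0,-90],[0,0,0]],[10,[0,0,-90],[0,0,0]]]'

```text
clock: 6.1
tool_pos: [0.5876, -0.0883, 0.1556]
eef_rot: [[-1.0, -0.022, 0.002], [-0.022, 1.0, 0.0], [-0.002, -0.0, -1.0]]
ft_force: [1.0, 0.2, -1.7]
opening: 0.0192
finger_force: 44.8
```

>>> arm_command --deltas '[[10,[5,20,0],[0,0,0]],[10,[16,70,0],[0,0,0]],[10,[28,120,0],[0,0,0]],[10,[39,170,0],[0,0,0]],[10,[51,220,0],[0,0,0]],[10,[62,270,0],[0,0,0]],[10,[70,305,0],[0,0,0]],[10,[71,308,0],[0,0,0]]]'

```text
clock: 7.1
tool_pos: [0.5074, 0.2215, 0.1535]
eef_rot: [[-1.0, -0.027, -0.002], [-0.027, 1.0, 0.0], [0.002, 0.0, -1.0]]
ft_force: [0.2, -0.9, -0.8]
opening: 0.0195
finger_force: 44.7
```

>>> arm_command --deltas '[[10,[0,0,20],[0,0,0]],[10,[0,0,45],[0,0,0]],[10,[0,0,65],[0,0,0]],[10,[0,0,78],[0,0,0]],[10,[0,0,82],[0,0,0]],[10,[0,0,82],[0,0,0]]]'

```text
clock: 7.85
tool_pos: [0.5095, 0.2179, 0.0725]
eef_rot: [[-1.0, -0.022, 0.0], [-0.022, 1.0, -0.0], [-0.0, -0.0, -1.0]]
ft_force: [-0.4, 0.1, 0.1]
opening: 0.0192
finger_force: 44.7
```

Run:
```python
from h import *
s=grab('scene','s3.png');st=robot.state();print(st['tool_pos'],np.round(st['eef_rot'],3),st['ft_force'],st['opening'],st['clock'])
c=s['image'][110:230,130:280];cv2.imwrite('pics/s3c.png',cv2.resize(c,None,fx=4,fy=4,interpolation=cv2.INTER_CUBIC))
```

```text
[0.50964039 0.21804362 0.07280074] [[-1.    -0.022  0.001]
 [-0.022  1.     0.   ]
 [-0.001  0.    -1.   ]] [ 0.28329592  0.40971741 -1.43127283] 0.019300635302577217 7.9
```

View pics/s3c.png

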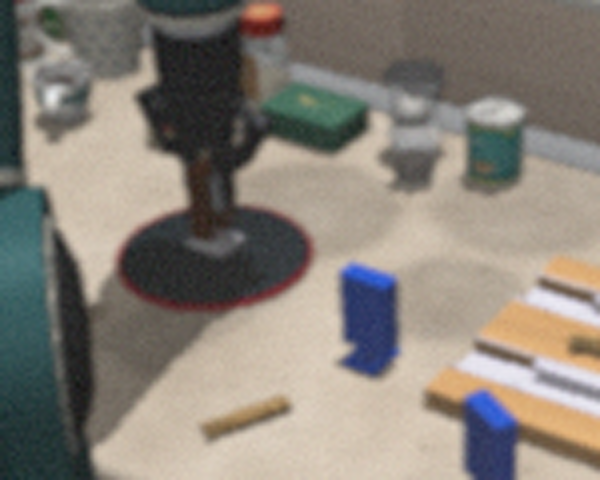

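The stop hangs upright about 9 mm above the middle of the trivet. I'll lower it until it touches.

>>> arm_command --deltas '[[10,[0,0,3],[0,0,0]],[10,[0,0,6],[0,0,0]],[10,[0,0,8],[0,0,0]],[10,[0,0,9],[0,0,0]],[10,[0,0,9],[0,0,0]]]'

```text
clock: 8.52
tool_pos: [0.5094, 0.218, 0.0633]
eef_rot: [[-1.0, -0.022, 0.0], [-0.022, 1.0, -0.0], [-0.0, -0.0, -1.0]]
ft_force: [-0.3, -0.5, 0.8]
opening: 0.0195
finger_force: 44.9
```

>>> arm_command --deltas '[[10,[0,0,1],[0,0,0]],[10,[0,0,1],[0,0,0]],[10,[0,0,1],[0,0,0]]]'

```text
clock: 8.9
tool_pos: [0.5096, 0.218, 0.0633]
eef_rot: [[-1.0, -0.022, 0.0], [-0.022, 1.0, 0.0], [-0.0, 0.0, -1.0]]
ft_force: [-7.2, -3.3, 22.7]
opening: 0.0192
finger_force: 47.9
```

Contact is firm, so I'll ease back up, release and retreat.

>>> arm_command --deltas '[[10,[0,0,-1],[0,0,0]],[10,[0,0,-1],[0,0,0]],[24,[0,0,-1],[0,0,0]],[30,[0,0,-1],[0,0,0]],[50,[0,0,-1],[0,0,0]],[80,[0,0,-1],[0,0,0]],[80,[0,0,-1],[0,0,0]],[80,[0,0,-1],[0,0,0]]]'

```text
clock: 9.9
tool_pos: [0.5094, 0.218, 0.0633]
eef_rot: [[-1.0, -0.022, 0.0], [-0.022, 1.0, -0.0], [-0.0, -0.0, -1.0]]
ft_force: [1.0, -0.3, -0.4]
opening: 0.0802
finger_force: 0.0
```

>>> arm_command --deltas '[[80,[0,0,-5],[0,0,0]],[80,[0,0,-20],[0,0,0]],[80,[0,0,-45],[0,0,0]],[80,[0,0,-75],[0,0,0]],[80,[0,0,-110],[0,0,0]],[80,[0,0,-140],[0,0,0]],[80,[0,0,-150],[0,0,0]],[80,[0,0,-150],[0,0,0]]]'

```text
clock: 10.9
tool_pos: [0.5094, 0.2181, 0.2139]
eef_rot: [[-1.0, -0.022, 0.001], [-0.022, 1.0, 0.001], [-0.001, 0.001, -1.0]]
ft_force: [0.1, 0.2, -0.7]
opening: 0.08
finger_force: 0.0
```

Run:
```python
from h import *
s=grab('scene','s4.png');st=robot.state();print(st['tool_pos'],st['ft_force'],st['opening'],st['clock'],np.abs(st['joint_vel']).max())
c=s['image'][110:250,130:350];cv2.imwrite('pics/s4c.png',cv2.resize(c,None,fx=3.5,fy=3.5,interpolation=cv2.INTER_CUBIC))
```

```text
[0.50909242 0.21799509 0.21302274] [-0.61302574  0.12883095 -0.12493739] 0.08034664828929 10.95 0.017158089657583656
```

View pics/s4c.png

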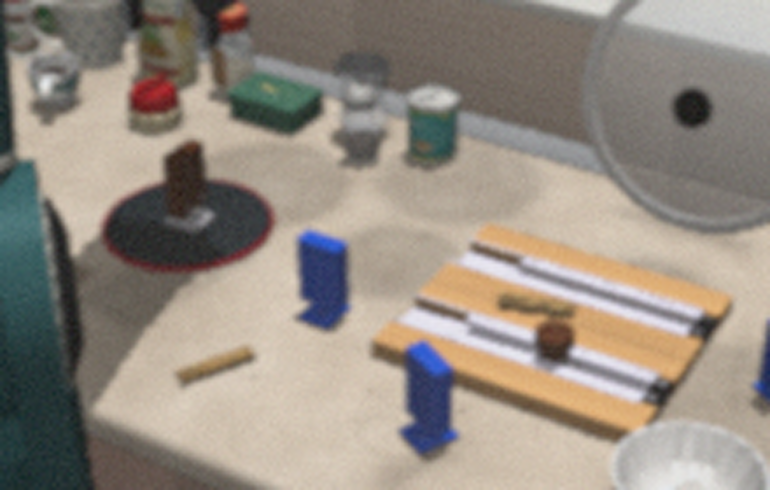

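The stop stands upright in the middle of the trivet, at about (187,215) in the crop. The knob and peg are where they were and the gripper is clear.

```bash
python3 -c "
from workcell import robot
print(robot.close_job())"
```

```text
the job is handed in; nothing more can be done
None
```

The tall stop was slid to the open end, lifted out and left standing upright in the middle of the trivet, with the low stop untouched; the job was handed in at about 11 s.

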